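Clamp a wooden plaque in the cam-lever clamping board

ROBOT

A 6-joint arm with a two-finger parallel gripper is mounted at the origin on the work surface. World frame = base frame: x ahead of the robot, y to its left, z up, the work surface at z = 0. Lengths are in m, angles in rad, forces in N, time in s.
With the tool pointing down it reaches from about 0.375 to 0.9 m from the base axis. Payload 3.1 kg.
Tool frame: the origin (TCP) lies at the very end of the fingers, on their centre line; the grasp point (between the pads) lies 19 mm behind it; z points along the fingers, y is the line along which they close (so a half turn about z gives the same grasp; the last joint's range is limited). The gripper opens to 85 mm and grips with 20 to 120 N. Pads are 22 mm wide; open, the fingers measure 114 mm over their backs; the gripper's body (76 mm by 85 mm) begins 54 mm behind the grasp point. The pads swing forward as they close: fully open they stand 13 mm farther back than shut.
Start: joints at [1.069, 0.527, 1.433, -0, 1.181, -0.178], TCP at [0.198, 0.593, 0.231] pointing down, gripper open.
Joint ranges: [-3.08, 3.08], [-0.75, 2.2], [0.22, 2.44], [-1.43, 4.57], [0, 2.65], [-2.85, 2.85]. Speed limits (rad/s): [2.79, 2.79, 3.14, 3.14, 3.14, 3.14].

INTERFACE

Orientations are given as a unit quaternion [x, y, z, w].
In Python, from station import manip gives the robot as it stands.
- The arm moves only by the shell command python3 -m handwheel 'ROWS' [FORCE]. ROWS is JSON, a list of rows, each a list of 7 numbers: the shift along the world's x, y, z in mm, then the turn, a rotation vector about the world's x, y, z in degrees, then the opening, from 0 (shut) to 1 (fully open). A call has exactly 10 rows; each row shifts and turns the commanded pose from where the row before left it; what a row does not reach is not made up. A row lasts 1/8 s, in which the tool goes at most 62.5 mm and 10.7 degrees, less where a joint would pass 70% of its speed; a pose out of reach is approached as far as the arm can. A call is refused whole if a number of a shift passes 62.5 or a number of a turn 10.7, either way. A call with a gripper value outside its range is refused whole. The fingers move at their own pace and stop on an object; FORCE is the grip in N (left out, the last holds). Time passes only in rows, so rows that do not move let the fingers close, or fill a call up. It gives the time, the measured TCP pose, the force, the opening and the grip force at its end, in the units of the state.
- manip.sense(): the state, without advancing time (a new reading comes with each control period).
- manip.snapshot(name): name is "side" or "top" or "wrist"; returns the picture (480x640x3 uint8, red, green, blue); there is no depth.
- manip.get_calibration(name): a dict with "K" (3x3 intrinsics, pixels), "rvec" (rotation vector, rad) and "tvec" (3), from world to camera coordinates, as OpenCV has them. Camera axes: x right, y down, z forward; pixel columns grow to the right and rows downward; lengths in m; the calibration is good to about 2 mm. A picture is of the moment at which its call begins: read the wrist's pose just before it. get_calibration takes no time and is no camera call; for the wrist camera it gives the pose at the moment of the call.
- manip.sign_off(): hands the job in; it is judged then, once.
The state is a dict: "t": time; "q": joint angles; "qd": joint speeds; "tau": joint torques, N m; "tcp_pos": TCP position; "tool_rot": TCP orientation; "force": force on the tool from outside, world axes, zero at the start; "ft_torque": the same for the moment, N m; "finger_gap": opening from 0.0 (shut) to 1.0 (fully open); "gripper_force": force on a finger pad.
Only numpy, scipy, OpenCV 4.12 (cv2) and the standard library are available. Lean on these libraries where they do the work, as an engineer would, in place of code of your own. Each camera call takes 0.05 s, during which the arm holds its last target. There are 200 camera calls.

TASK

Get the wooden plaque ready for sanding: slide it home on the clamping board so that it lies flat and flush against both wooden stops, then swing the cam clamp's lever through its quarter turn until it is fully home against its stop pin and the plaque is held tight. Push gently, feeling for each stop instead of driving hard into it (stay well under 20 newtons), let go at the end, and leave the other things on the table where they are.

Things in the scene. Friction and masses are not known exactly. Their poses are not given: they have to be found in the camera images.
- jig: Clamping board fixed to the table: plywood base 300 x 340 mm, top face 18 mm above the table. Origin on the table under the base (which spans x -155 to 145, y -170 to 170 mm), z up, x roughly away from the robot. At home the plaque's centre is at x 45, y 30 mm here. A track along y at x = -32 mm carries the cam clamp. A cork block and a brush lie loose on the near corners.
- corner (a point): Inner corner of the two hardwood stops, at the base's top face; axes as the jig's (it is at x 85, y 130 mm there). Both stops stand 12 mm above the base. The far stop's face looks to -x and runs 295 mm from here along -y; the left stop's face looks to -y and runs from 10 to 85 mm from here along -x.
- board_center (a point): Centre (half-way up) of the loose wooden plaque, 80 (x) x 200 (y) x 18 mm, about 0.2 kg, white face. It lies flat on the base between far stop and cam, axes roughly the jig's, 25 to 55 mm short of the left stop, 3 to 7 mm off the far stop, a little askew. A push of 1 to 3 N slides it.
- lever_pivot (a point): On the clamp's vertical pivot axis, 48.5 mm above the table; x points along the lever from grip to pivot, z up (turns with the lever). Below sits the cam: a disc 28 mm in radius, 22 to 40 mm above the table, bored 10 mm off centre; open, its centre lies 10 mm towards the side the lever will swing to. The clamp is bolted anywhere at y 20 to 50 mm of the track, turned up to 6 degrees.
- lever_grip (a point): Middle of the lever's black round grip, 88 mm from the pivot axis: 18 mm in diameter, 60 mm long (55 to 115 mm from the pivot), level, its middle line 48.5 mm above the table, so 30.5 mm above the base, with free space under it. Axes as lever_pivot. Nearer the pivot the lever is a flat steel bar 14 mm wide.
- lever (a joint): Turn of the lever in rad: 0 open (pointing to the robot, along the jig's -x within 6 degrees), counter-clockwise from above to 1.571 at the stop (pointing right, along -y). Stays where left. It rubs: 1 to 2 N at the grip, rising to 6 to 12 N over the last 20 degrees as the cam bites, then the hard stop: a pin 47 mm from the pivot on the plaque's side, its top 55 mm above the table.
- sanding_block: Loose cork block 80 x 38 x 26 mm on the jig's base: leave alone. Origin under its middle.
- brush: Loose flat brush, 170 mm long, 16 mm wide, 10 mm high, lying on the jig's base: leave alone. Origin near its middle, x along it.
- saucer: Loose white saucer, 140 mm across, 16 mm high, right of the jig: leave alone. Origin under its middle.
- jar: Loose white ceramic jar, 56 mm across, 70 mm high, left of the jig: leave alone. Origin under its middle.
- coffee_cup: Loose white cup with a handle, 76 mm across, 60 mm high, left of the jig towards the robot: leave alone. Origin under its middle.
- scissors: Loose scissors with red handles, about 165 mm long, 10 mm high, lying between the jig and the robot: leave alone. Origin near their middle.
- glasses_case: Loose blue glasses case 65 x 160 x 35 mm, to the right: leave alone. Origin under its middle.
- sugar_bowl: Loose white bowl, 90 mm across, 55 mm high, right of the jig: leave alone. Origin under its middle.
Mind the look-alikes: they are no part of the job. Of the things shaped like the part that bears board_center, the wooden one is meant.

How it is judged:
By the outcome, as a careful person would: the job done as asked, in the order asked, and still so for the second after the job is handed in, with the robot touching nothing.
It also fails if it takes over 72 s, if anything falls off the work surface, if the arm or the gripper's body presses on something with over 40 N, if the wrist force passes 120 N, or if a joint passes its speed limit or range.

## Working session

There is one attempt and no reset: what is moved stays moved. The work goes in short steps, Python scripts to look and compute and a shell command to move; the robot and the scene stay as the last step left them, time stands still between calls to the robot, and variables do not carry over. Pictures are saved under pics/ and viewed, at most 10 in all, crops included, and the job is handed in when it is done.

```bash
mkdir -p pics; python3 - <<'E'
from station import manip
import cv2,numpy as np
for n in("top","side"):
    im=manip.snapshot(n); cv2.imwrite(f"pics/{n}0.png",im[:,:,::-1])
    c=manip.get_calibration(n); R=cv2.Rodrigues(np.array(c["rvec"]))[0]; print(n,np.round(c["K"],1).tolist(),(-R.T@np.array(c["tvec"]).ravel()).round(3),R.round(2).tolist())
s=manip.sense();print(s)
E
```

```text
top [[453.8, 0.0, 325.3], [0.0, 453.8, 238.6], [0.0, 0.0, 1.0]] [0.274 0.032 1.119] [[0.04, -1.0, -0.0], [-0.98, -0.04, -0.2], [0.2, 0.01, -0.98]]
side [[559.0, 0.0, 328.4], [0.0, 559.0, 233.5], [0.0, 0.0, 1.0]] [0.424 1.025 0.98 ] [[-1.0, -0.07, -0.01], [-0.04, 0.68, -0.73], [0.06, -0.73, -0.68]]
{'t': 0.1, 'q': array([ 1.06949040e+00,  5.28373923e-01,  1.43376099e+00, -2.93679480e-05,
        1.18141288e+00, -1.78486965e-01]), 'qd': array([ 6.96156562e-05, -1.61530452e-03, -2.69290110e-03, -1.43984492e-04,
       -1.23389831e-03, -1.17591323e-03]), 'tau': array([-1.25468490e-03, -4.43305278e+01, -1.78584981e+01, -2.76324581e-04,
        3.89687513e-03,  7.24202522e-06]), 'tcp_pos': array([0.19793497, 0.59215397, 0.23043523]), 'tool_rot': array([ 1.60703934e-01,  9.87002173e-01, -9.26167809e-04, -3.13108452e-04]), 'force': array([0.51387256, 0.1812342 , 0.00983824]), 'ft_torque': array([-0.02815447, -0.00350506, -0.00911041]), 'gripper_force': 0.0, 'finger_gap': 0.997950454448949}
```

View pics/top0.png

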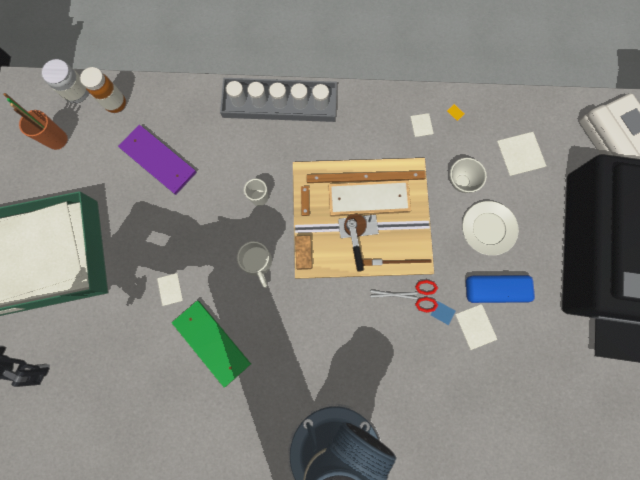

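View pics/side0.png

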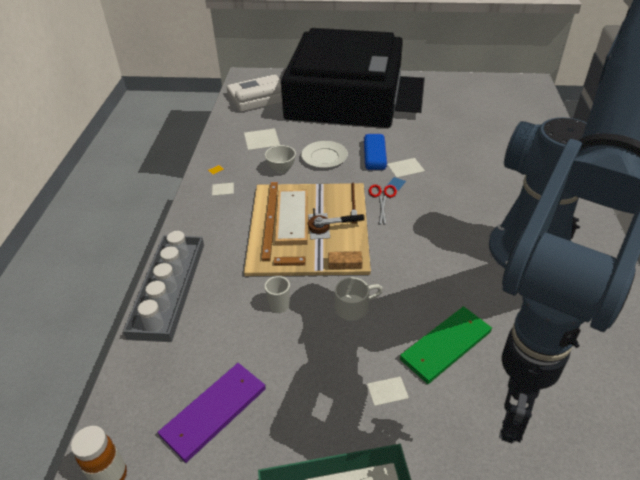

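Top view: the plaque candidates are the white-faced wooden one at (369,197), the purple one at (157,158) and the green one at (210,343). The one on the jig is wooden with a white face, so that is the one meant. The jig spans (293–433, 157–277), the lever pivot is near (352,228) and the grip near (358,259). The side view agrees. I'll confirm with a crop and measure at the same time.

```bash
cat > h.py <<'E'
import cv2,numpy as np
from station import manip
def cal(n):
    c=manip.get_calibration(n);R=cv2.Rodrigues(np.array(c["rvec"],float))[0];return np.array(c["K"]),R,np.array(c["tvec"],float).ravel()
def ray(px,z,C):
    K,R,t=C;px=np.atleast_2d(px).astype(float);d=(np.linalg.inv(K)@np.c_[px,np.ones(len(px))].T).T@R
    o=-R.T@t;return o+d*((z-o[2])/d[:,2])[:,None]
def proj(P,C):
    K,R,t=C;return cv2.projectPoints(np.atleast_2d(P).astype(float),cv2.Rodrigues(R)[0],t,K,None)[0][:,0]
E
python3 - <<'E'
from h import *
im=cv2.imread("pics/top0.png");C=cal("top")
cv2.imwrite("pics/crop0.png",cv2.resize(im[145:290,280:445],None,fx=4.5,fy=4,interpolation=cv2.INTER_CUBIC)[:600])
hsv=cv2.cvtColor(im,cv2.COLOR_BGR2HSV)
def big(m,box):
    k=np.zeros_like(m);x0,y0,x1,y1=box;k[y0:y1,x0:x1]=m[y0:y1,x0:x1]
    cs=cv2.findContours(k,cv2.RETR_EXTERNAL,cv2.CHAIN_APPROX_NONE)[0];return max(cs,key=cv2.contourArea)
m=cv2.inRange(hsv,(8,60,60),(30,255,255));c=big(m,(285,150,440,285))
b=cv2.boxPoints(cv2.minAreaRect(c));W=ray(b,.018,C);print("jig",b.round(1).tolist(),W.round(4).tolist())
W2=ray(c[:,0],.018,C)[:,:2].astype(np.float32);r=cv2.minAreaRect(W2);print(r)
w=cv2.inRange(hsv,(0,0,150),(180,60,255));c=big(w,(320,175,420,220));W2=ray(c[:,0],.036,C)[:,:2].astype(np.float32);print("plaque white",cv2.minAreaRect(W2))
k=cv2.inRange(hsv,(0,0,0),(180,255,50));c=big(k,(345,235,375,275));W2=ray(c[:,0],.0485,C)[:,:2].astype(np.float32);print("grip",cv2.minAreaRect(W2),cv2.minAreaRect(c))
E
```

```text
jig [[290.70001220703125, 161.39999389648438], [429.5, 156.89999389648438], [433.3999938964844, 273.8999938964844], [294.5, 278.3999938964844]] [[0.698, 0.141, 0.018], [0.7243, -0.2148, 0.018], [0.4222, -0.2223, 0.018], [0.3976, 0.115, 0.018]]
((0.5602462291717529, -0.043163612484931946), (0.3016369938850403, 0.34005221724510193), 4.1196675300598145)
plaque white ((0.6057953834533691, -0.06026497483253479), (0.06585324555635452, 0.18602651357650757), 5.231308460235596)
grip ((0.44926393032073975, -0.03617176041007042), (0.05556764453649521, 0.013574404641985893), 12.757472038269043) ((358.0961608886719, 257.98077392578125), (23.141704559326172, 5.687368392944336), 78.69007110595703)
```

View pics/crop0.png

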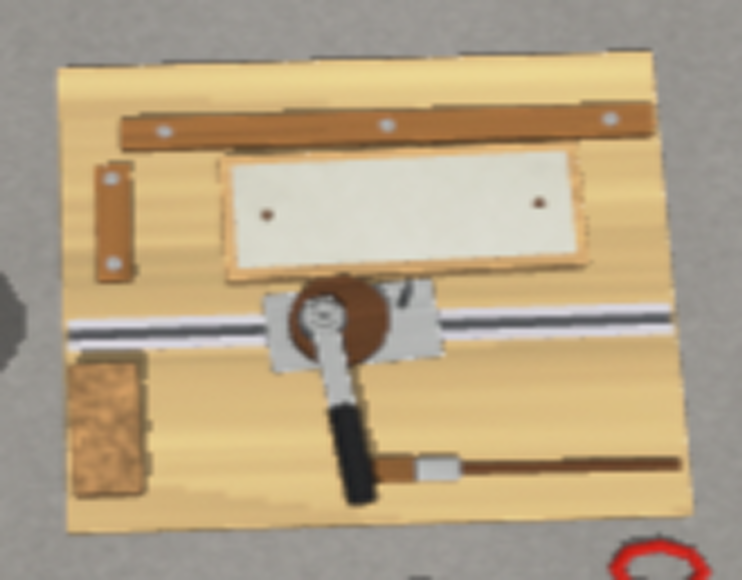

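The crop confirms the white-faced wooden plaque between the far stop and the cam. It is about 50 mm short of the left stop, about 6 mm off the far stop and skewed about 1°. The grip's middle is at px (358,258) and the pivot at (352,224). Sizes agree: base 302x340 mm, yaw 4.1°. Moving over it now with the fingers closed.

```bash
python3 -m handwheel '[[26.5,-55,0,0,0,7.5,0],[26.5,-55,0,0,0,7.5,0],[26.5,-55,0,0,0,7.6,0],[26.5,-55,0,0,0,0,0],[26.5,-55,0,0,0,0,0],[26.5,-55,0,0,0,0,0],[26.5,-55,0,0,0,0,0],[26.5,-55,0,0,0,0,0],[26.5,-55,0,0,0,0,0],[26.5,-55,0,0,0,0,0]]' 40
python3 -m handwheel '[[27,-54,0,0,0,0,0],[27,-54,0,0,0,0,0],[27,-54,0,0,0,0,0],[0,0,0,0,0,0,0],[0,0,0,0,0,0,0],[0,0,0,0,0,0,0],[0,0,0,0,0,0,0],[0,0,0,0,0,0,0],[0,0,0,0,0,0,0],[0,0,0,0,0,0,0]]'
python3 - <<'E'
from h import *
C=cal("wrist");im=manip.snapshot("wrist");cv2.imwrite("pics/w1.png",im[:,:,::-1]);np.savez("w1.npz",K=C[0],R=C[1],t=C[2])
O=np.array([.5652,-.0428]);a=np.radians(4.12);X=np.array([np.cos(a),np.sin(a)]);Y=np.array([-X[1],X[0]])
for n,(x,y,z) in dict(corner=(.085,.13,.018),farR=(.085,-.165,.018),pl=(.0392,-.0204,.036),base_nr=(-.155,-.17,.018)).items(): print(n,proj(np.r_[O+x*X+y*Y,z],C).round())
E
```

```text
t: 1.35
tcp_pos: [0.4637, 0.0408, 0.2312]
tool_rot: [-0.036, 0.999, 0.0, 0.0]
force: [0.6, 1.2, -1.5]
finger_gap: -0.001
gripper_force: 0.0
t: 2.6
tcp_pos: [0.5442, -0.1192, 0.2314]
tool_rot: [-0.036, 0.999, -0.0, 0.0]
force: [-0.5, -0.1, 0.2]
finger_gap: -0.001
gripper_force: 0.0
corner [[492. 293.]]
farR [[242. 293.]]
pl [[368. 264.]]
base_nr [[218.  68.]]
```

View pics/w1.png

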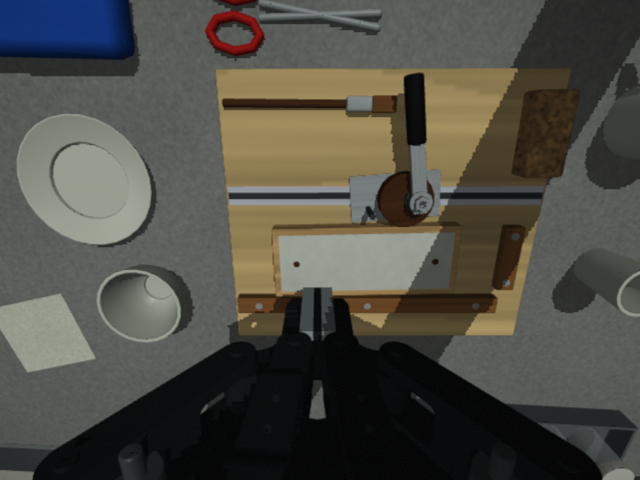

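The wrist view agrees with the base measurement: the base corner is at (217,69) against a predicted (218,68). The plaque's outer near edge runs (273,227)–(460,223), the pivot is at (421,203) and the grip runs (413,75)–(416,143). Refining in jig axes.

```bash
cat >> h.py <<'E'
O=np.array([.5652,-.0428]);a=np.radians(4.12);X=np.array([np.cos(a),np.sin(a)]);Y=np.array([-X[1],X[0]])
def jig(p): p=np.atleast_2d(p)[:,:2]-O;return (np.c_[p@X,p@Y]*1e3).round(1).tolist()
E
python3 - <<'E'
from h import *
d=np.load("w1.npz");C=(d["K"],d["R"],d["t"])
print("base nr,nl",jig(ray([[217,69],[571,69]],.018,C)))
print("plaque near edge R,L, farR,right",jig(ray([[273,227],[460,223],[277,293]],.036,C)))
print("far stop top near edge, left stop top right edge",jig(ray([[239,296],[495,296],[500,226],[493,285]],.030,C)))
print("pivot",jig(ray([421,203],.055,C)),"grip ends",jig(ray([[413,75],[416,143]],.0485,C)),"pin",jig(ray([371,211],.055,C)))
print("plate",jig(ray([[350,176],[351,222],[440,170]],.020,C)), "brush head end",jig(ray([397,104],.028,C)),"block",jig(ray([[515,175],[526,90]],.044,C)))
print("bowl",ray([139,305],.055,C).round(3),"rimright",jig(ray([185,300],.05,C)))
E
```

```text
base nr,nl [[-154.5, -171.0], [-154.3, 165.2]]
plaque near edge R,L, farR,right [[-2.7, -122.0], [-7.0, 72.9], [75.0, -120.9]]
far stop top near edge, left stop top right edge [[82.2, -165.3], [82.1, 127.5], [-1.9, 118.5], [68.1, 122.8]]
pivot [[-33.0, 24.3]] grip ends [[-145.9, 7.9], [-88.5, 16.0]] pin [[-25.1, -23.5]]
plate [[-53.3, -41.6], [-3.3, -39.0], [-59.5, 51.4]] brush head end [[-123.0, 0.2]] block [[-58.1, 116.0], [-134.1, 111.4]]
bowl [[ 0.663 -0.303  0.055]] rimright [[75.9, -219.0]]
```

```bash
python3 -m handwheel '[[0,0,-50,0,0,0,0],[0,0,-50,0,0,0,0],[0,0,-50,0,0,0,0],[0,0,-40,0,0,0,0],[0,0,-14,0,0,0,0],[0,0,0,0,0,0,0],[4,0.3,0,0,0,0,0],[4,0.3,0,0,0,0,0],[2,0.1,0,0,0,0,0],[0,0,0,0,0,0,0]]'
python3 -m handwheel '[[1,0.07,0,0,0,0,0],[1,0.07,0,0,0,0,0],[1,0.07,0,0,0,0,0],[1,0.07,0,0,0,0,0],[1,0.07,0,0,0,0,0],[0,0,0,0,0,0,0],[0,0,0,0,0,0,0],[0,0,0,0,0,0,0],[0,0,0,0,0,0,0],[0,0,0,0,0,0,0]]'
```

```text
t: 3.9
tcp_pos: [0.5548, -0.1187, 0.0279]
tool_rot: [-0.036, 0.999, -0.0, 0.001]
force: [1.0, -0.3, 0.6]
finger_gap: 0.0
gripper_force: 0.0
t: 5.15
tcp_pos: [0.5592, -0.1182, 0.0273]
tool_rot: [-0.036, 0.999, 0.0, -0.0]
force: [-1.7, 0.1, 0.0]
finger_gap: 0.002
gripper_force: 0.3
```

```bash
python3 -m handwheel '[[1,0.07,0,0,0,0,0],[1,0.07,0,0,0,0,0],[1,0.07,0,0,0,0,0],[0.5,0,0,0,0,0,0],[0,0,0,0,0,0,0],[0,0,0,0,0,0,0],[0,0,0,0,0,0,0],[0,0,0,0,0,0,0],[0,0,0,0,0,0,0],[0,0,0,0,0,0,0]]'
python3 -m handwheel '[[0.5,0.07,0,0,0,0,0],[0.5,0.07,0,0,0,0,0],[0.5,0.07,0,0,0,0,0],[0,0,0,0,0,0,0],[0,0,0,0,0,0,0],[0,0,0,0,0,0,0],[0,0,0,0,0,0,0],[0,0,0,0,0,0,0],[0,0,0,0,0,0,0],[0,0,0,0,0,0,0]]'
```

```text
t: 6.4
tcp_pos: [0.5624, -0.1179, 0.0273]
tool_rot: [-0.036, 0.999, 0.0, -0.0]
force: [-3.0, -0.5, 0.3]
finger_gap: 0.0
gripper_force: 1.2
t: 7.65
tcp_pos: [0.5629, -0.1173, 0.0272]
tool_rot: [-0.036, 0.999, 0.001, -0.001]
force: [-5.0, 0.1, 2.2]
finger_gap: -0.001
gripper_force: 2.7
```

```bash
python3 -m handwheel '[[-7,-0.5,0,0,0,0,0],[-7,-0.5,0,0,0,0,0],[3,-41,0,0,0,0,0],[3,-41,0,0,0,0,0],[0,0,0,0,0,0,0],[31,2.2,0,0,0,0,0],[31,2.2,0,0,0,0,0],[0,0,0,0,0,0,0],[-0.7,10,0,0,0,0,0],[0,0,0,0,0,0,0]]'
python3 -m handwheel '[[-0.4,5,0,0,0,0,0],[-0.4,5,0,0,0,0,0],[-0.4,5,0,0,0,0,0],[-0.4,5,0,0,0,0,0],[-0.4,5,0,0,0,0,0],[-0.4,5,0,0,0,0,0],[-0.4,5,0,0,0,0,0],[-0.4,5,0,0,0,0,0],[0,0,0,0,0,0,0],[0,0,0,0,0,0,0]]'
```

```text
t: 8.9
tcp_pos: [0.6156, -0.1846, 0.0269]
tool_rot: [-0.036, 0.999, 0.001, -0.001]
force: [0.3, -0.3, 0.3]
finger_gap: -0.002
gripper_force: 0.0
t: 10.15
tcp_pos: [0.6145, -0.1462, 0.0273]
tool_rot: [-0.036, 0.999, 0.0, 0.0]
force: [-0.9, 0.4, -0.4]
finger_gap: 0.005
gripper_force: 0.0
```

```bash
python3 -m handwheel '[[-0.1,2,0,0,0,0,0],[-0.1,2,0,0,0,0,0],[-0.1,2,0,0,0,0,0],[-0.1,2,0,0,0,0,0],[-0.1,2,0,0,0,0,0],[-0.1,2,0,0,0,0,0],[-0.1,2,0,0,0,0,0],[-0.1,2,0,0,0,0,0],[-0.1,2,0,0,0,0,0],[-0.1,2,0,0,0,0,0]]'
python3 - <<'E'
from h import *
C=cal("wrist");im=manip.snapshot("wrist");cv2.imwrite("pics/w2.png",im[:,:,::-1]);print(manip.sense()["force"])
E
```

```text
t: 11.4
tcp_pos: [0.6132, -0.1263, 0.0273]
tool_rot: [-0.036, 0.999, -0.0, -0.0]
force: [-0.3, -2.3, 0.6]
finger_gap: 0.003
gripper_force: 0.6
[ 0.46713043 -0.66792123  0.3185209 ]
```

View pics/w2.png

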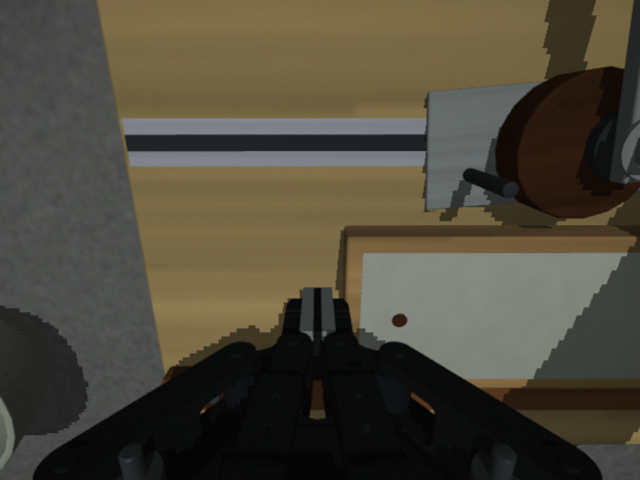

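The fingers are in contact with the plaque's right end (edge at px ~345) and the far edge lies along the far stop. A few mm remain, so I'll feel for the left stop.

```bash
python3 -m handwheel '[[0,0.5,0,0,0,0,0],[0,0.5,0,0,0,0,0],[0,0.5,0,0,0,0,0],[0,0.5,0,0,0,0,0],[0,0.5,0,0,0,0,0],[0,0,0,0,0,0,0],[0,0,0,0,0,0,0],[0,0,0,0,0,0,0],[0,0,0,0,0,0,0],[0,0,0,0,0,0,0]]'
python3 -m handwheel '[[0,0.5,0,0,0,0,0],[0,0.5,0,0,0,0,0],[0,0.5,0,0,0,0,0],[0,0,0,0,0,0,0],[0,0,0,0,0,0,0],[0,0,0,0,0,0,0],[0,0,0,0,0,0,0],[0,0,0,0,0,0,0],[0,0,0,0,0,0,0],[0,0,0,0,0,0,0]]'
```

```text
t: 12.7
tcp_pos: [0.6133, -0.124, 0.0273]
tool_rot: [-0.036, 0.999, -0.0, -0.0]
force: [-2.4, -3.3, 1.2]
finger_gap: 0.002
gripper_force: 1.3
t: 13.95
tcp_pos: [0.6133, -0.1238, 0.0273]
tool_rot: [-0.036, 0.999, -0.001, -0.0]
force: [-1.8, -6.0, 0.6]
finger_gap: -0.003
gripper_force: 2.9
```

Left stop felt: 6 N, 0.2 mm of movement for 1.5 mm commanded, TCP at jig y −84.2 against an expected −84.5. Next I seat the left part against the far stop with a gentle push at jig y≈85.

```bash
python3 -m handwheel '[[0.4,-6,0,0,0,0,0],[0.4,-6,0,0,0,0,0],[0,0,50,0,0,0,0],[0,0,40,0,0,0,0],[-20.7,43.9,0,0,0,0,0],[-20.7,43.9,0,0,0,0,0],[-20.7,43.9,0,0,0,0,0],[-20.7,43.9,0,0,0,0,0],[0,0,-20,0,0,0,0],[0,0,0,0,0,0,0]]'
python3 -m handwheel '[[0,0,-30,0,0,0,0],[0,0,-30,0,0,0,0],[0,0,-10,0,0,0,0],[0,0,0,0,0,0,0],[4,0.3,0,0,0,0,0],[4,0.3,0,0,0,0,0],[4,0.3,0,0,0,0,0],[3,0.2,0,0,0,0,0],[0,0,0,0,0,0,0],[0,0,0,0,0,0,0]]'
```

```text
t: 15.2
tcp_pos: [0.5305, 0.0421, 0.0966]
tool_rot: [-0.036, 0.999, 0.0, -0.001]
force: [0.5, 0.6, -0.0]
finger_gap: -0.0
gripper_force: 0.0
t: 16.45
tcp_pos: [0.5461, 0.0423, 0.0273]
tool_rot: [-0.036, 0.999, 0.0, -0.0]
force: [0.9, 0.9, 0.1]
finger_gap: -0.001
gripper_force: 0.0
```

```bash
python3 -m handwheel '[[1,0.07,0,0,0,0,0],[1,0.07,0,0,0,0,0],[1,0.07,0,0,0,0,0],[0.5,0.07,0,0,0,0,0],[0.5,0,0,0,0,0,0],[0,0,0,0,0,0,0],[0,0,0,0,0,0,0],[0,0,0,0,0,0,0],[0,0,0,0,0,0,0],[0,0,0,0,0,0,0]]'
python3 -m handwheel '[[0.5,0.07,0,0,0,0,0],[0.5,0.07,0,0,0,0,0],[0.5,0.07,0,0,0,0,0],[0.5,0,0,0,0,0,0],[0,0,0,0,0,0,0],[0,0,0,0,0,0,0],[0,0,0,0,0,0,0],[0,0,0,0,0,0,0],[0,0,0,0,0,0,0],[0,0,0,0,0,0,0]]'
```

```text
t: 17.7
tcp_pos: [0.5503, 0.0426, 0.0273]
tool_rot: [-0.036, 0.999, -0.0, 0.0]
force: [0.1, 0.8, 0.3]
finger_gap: 0.003
gripper_force: 0.0
t: 18.95
tcp_pos: [0.5523, 0.0428, 0.0273]
tool_rot: [-0.036, 0.999, -0.0, -0.0]
force: [0.4, 0.3, -1.0]
finger_gap: 0.001
gripper_force: 0.0
```

```bash
python3 -m handwheel '[[0.5,0.07,0,0,0,0,0],[0.5,0.07,0,0,0,0,0],[0.5,0.07,0,0,0,0,0],[0.5,0,0,0,0,0,0],[0,0,0,0,0,0,0],[0,0,0,0,0,0,0],[0,0,0,0,0,0,0],[0,0,0,0,0,0,0],[0,0,0,0,0,0,0],[0,0,0,0,0,0,0]]'
```

```text
t: 20.2
tcp_pos: [0.5527, 0.0429, 0.0272]
tool_rot: [-0.036, 0.999, 0.0, -0.002]
force: [-5.2, -1.7, 2.9]
finger_gap: -0.0
gripper_force: 2.5
```

Far stop felt as well: 5 N, and it stopped. The plaque is flush on both. Now the lever: working out the arc waypoints.

```bash
python3 - <<'E'
from h import *
d=np.load("w1.npz");C=(d["K"],d["R"],d["t"])
P=ray([421,203],.055,C)[0,:2];g=ray([[413,75],[416,143]],.0485,C)[:,:2];G=g.mean(0)
f=np.arctan2(*(G-P)[::-1]);print(P,G,np.linalg.norm(G-P),np.degrees(f)%360)
for th in [-8,0,10,20,30,40,50,60,70,75,80,85,90]:
    p=f+np.radians(th);u=np.array([np.cos(p),np.sin(p)]);n=np.array([-u[1],u[0]]);print(th,((P+.088*u-.0235*n)*1e3).round(1))
print(manip.sense()["q"].round(2))
E
```

```text
[ 0.5305309  -0.02097803] [ 0.44741936 -0.03931846] 0.08511109998076766 192.44416260384904
-8 [441.   -4.4]
0 [439.5 -17. ]
10 [440.2 -32.9]
20 [443.7 -48.4]
30 [449.7 -63. ]
40 [458.3 -76.4]
50 [469.  -88.1]
60 [481.6 -97.8]
70 [ 495.7 -105.1]
75 [ 503.1 -107.8]
80 [ 510.8 -109.9]
85 [ 518.6 -111.3]
90 [ 526.5 -112. ]
[-0.12  0.75  1.75 -0.    0.65 -1.77]
```

```bash
python3 -m handwheel '[[-8,-0.6,0,0,0,0,0],[0,0,30,0,0,-8.2,0],[0,0,30,0,0,-8.2,0],[-25.7,-10,0,0,0,-8.2,0],[-25.7,-10,0,0,0,-8.2,0],[-25.7,-10,0,0,0,-8.2,0],[-25.7,-10,0,0,0,-8.2,0],[0,0,0,0,0,-8.2,0],[0,0,0,0,0,-8.2,0],[0,0,0,0,0,-8.2,0]]'
python3 -m handwheel '[[0,0,0,0,0,-8.2,0],[0,0,-25,0,0,0,0],[0,0,-26,0,0,0,0],[0,0,0,0,0,0,0],[0,-4,0,0,0,0,0],[0,-4,0,0,0,0,0],[-0.5,-4,0,0,0,0,0],[-0.5,-3,0,0,0,0,0],[0,0,0,0,0,0,0],[0,0,0,0,0,0,0]]'
```

```text
t: 21.45
tcp_pos: [0.4448, 0.0021, 0.0876]
tool_rot: [0.574, 0.819, 0.001, 0.002]
force: [-0.0, 0.8, 0.4]
finger_gap: -0.0
gripper_force: 0.0
t: 22.7
tcp_pos: [0.4425, -0.0126, 0.0364]
tool_rot: [0.629, 0.778, 0.0, -0.0]
force: [0.1, -0.2, 0.2]
finger_gap: 0.004
gripper_force: 0.0
```

```bash
python3 -m handwheel '[[-2,-4,0,0,0,0,0],[-1,-4,0,0,0,0,0],[0.3,-8,0,0,0,5,0],[0.4,-8,0,0,0,5,0],[1.5,-7.8,0,0,0,5,0],[2,-7.7,0,0,0,5,0],[2.8,-7.4,0,0,0,5,0],[3.2,-7.2,0,0,0,5,0],[4,-6.8,0,0,0,5,0],[4.6,-6.6,0,0,0,5,0]]'
python3 -m handwheel '[[5.1,-6.1,0,0,0,5,0],[5.6,-5.6,0,0,0,5,0],[6.1,-5.1,0,0,0,5,0],[6.5,-4.6,0,0,0,5,0],[0,0,0,0,0,0,0],[0,0,0,0,0,0,0],[0,0,0,0,0,0,0],[0,0,0,0,0,0,0],[0,0,0,0,0,0,0],[0,0,0,0,0,0,0]]'
python3 - <<'E'
from h import *
im=manip.snapshot("wrist");t=manip.snapshot("top")
cv2.imwrite("pics/w3.png",im[:,:,::-1]);cv2.imwrite("pics/t3.png",t[:,:,::-1])
E
```

```text
t: 23.95
tcp_pos: [0.4573, -0.0798, 0.0361]
tool_rot: [0.324, 0.946, 0.0, -0.001]
force: [-0.1, 1.9, -0.0]
finger_gap: 0.002
gripper_force: 0.8
t: 25.2
tcp_pos: [0.4816, -0.1015, 0.0363]
tool_rot: [0.156, 0.988, -0.0, 0.0]
force: [-0.6, -1.2, -0.4]
finger_gap: -0.003
gripper_force: 0.0
```

View pics/w3.png

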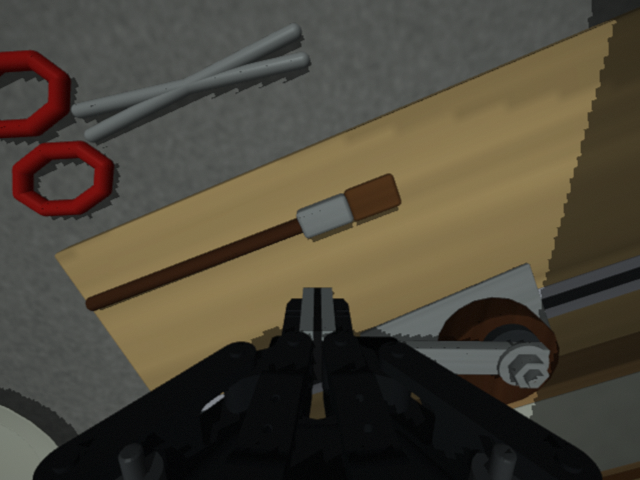

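The lever bar is moving with the fingers, with its grip just ahead of them, and the brush is undisturbed at (250,245). Continuing slowly.

```bash
python3 -m handwheel '[[2.7,-1.6,0,0,0,2,0],[2.7,-1.6,0,0,0,2,0],[2.8,-1.5,0,0,0,2,0],[2.8,-1.4,0,0,0,2,0],[2.9,-1.3,0,0,0,2,0],[2.9,-1.2,0,0,0,2,0],[3,-1.1,0,0,0,2,0],[0,0,0,0,0,0,0],[0,0,0,0,0,0,0],[0,0,0,0,0,0,0]]'
python3 -m handwheel '[[1.5,-0.4,0,0,0,1,0],[1.5,-0.4,0,0,0,1,0],[1.5,-0.4,0,0,0,1,0],[1.5,-0.3,0,0,0,1,0],[1.5,-0.3,0,0,0,1,0],[0,0,0,0,0,0,0],[0,0,0,0,0,0,0],[0,0,0,0,0,0,0],[0,0,0,0,0,0,0],[0,0,0,0,0,0,0]]'
```

```text
t: 26.55
tcp_pos: [0.5011, -0.111, 0.0362]
tool_rot: [0.034, 0.999, 0.0, -0.0]
force: [-2.8, 1.8, 0.5]
finger_gap: -0.001
gripper_force: 1.3
t: 27.8
tcp_pos: [0.5082, -0.1131, 0.0362]
tool_rot: [-0.01, 1.0, 0.0, -0.001]
force: [-5.6, 1.0, -0.0]
finger_gap: 0.005
gripper_force: 2.6
```

```bash
python3 -m handwheel '[[1.5,-0.2,0,0,0,1,0],[1.5,-0.2,0,0,0,1,0],[1.5,-0.2,0,0,0,1,0],[1.5,-0.1,0,0,0,1,0],[1.5,-0.1,0,0,0,1,0],[0,0,0,0,0,0,0],[0,0,0,0,0,0,0],[0,0,0,0,0,0,0],[0,0,0,0,0,0,0],[0,0,0,0,0,0,0]]'
python3 -m handwheel '[[1,0,0,0,0,1,0],[1,0,0,0,0,1,0],[1,0,0,0,0,1,0],[1,0,0,0,0,0,0],[1,0,0,0,0,0,0],[0,0,0,0,0,0,0],[0,0,0,0,0,0,0],[0,0,0,0,0,0,0],[0,0,0,0,0,0,0],[0,0,0,0,0,0,0]]'
```

```text
t: 29.05
tcp_pos: [0.5157, -0.1145, 0.0362]
tool_rot: [-0.054, 0.999, -0.0, -0.001]
force: [-5.7, -2.3, 0.9]
finger_gap: 0.003
gripper_force: 3.0
t: 30.3
tcp_pos: [0.5212, -0.115, 0.0363]
tool_rot: [-0.08, 0.997, -0.001, -0.0]
force: [-5.7, -3.7, -1.2]
finger_gap: 0.0
gripper_force: 3.0
```

```bash
python3 -m handwheel '[[1,0,0,0,0,0,0],[1,0,0,0,0,0,0],[1,0,0,0,0,0,0],[1,0,0,0,0,0,0],[0,0,0,0,0,0,0],[0,0,0,0,0,0,0],[0,0,0,0,0,0,0],[0,0,0,0,0,0,0],[0,0,0,0,0,0,0],[0,0,0,0,0,0,0]]'
python3 -m handwheel '[[0.5,0,0,0,0,0,0],[0.5,0,0,0,0,0,0],[0.5,0,0,0,0,0,0],[0.5,0,0,0,0,0,0],[0,0,0,0,0,0,0],[0,0,0,0,0,0,0],[0,0,0,0,0,0,0],[0,0,0,0,0,0,0],[0,0,0,0,0,0,0],[0,0,0,0,0,0,0]]'
```

```text
t: 31.55
tcp_pos: [0.5253, -0.1149, 0.0362]
tool_rot: [-0.08, 0.997, -0.001, -0.0]
force: [-5.8, -2.7, -0.4]
finger_gap: -0.001
gripper_force: 2.8
t: 32.8
tcp_pos: [0.5254, -0.1148, 0.0362]
tool_rot: [-0.08, 0.997, -0.0, -0.002]
force: [-8.2, -4.9, 1.3]
finger_gap: -0.002
gripper_force: 4.8
```

```bash
python3 -m handwheel '[[0.5,0,0,0,0,0,0],[0.5,0,0,0,0,0,0],[0.5,0,0,0,0,0,0],[0.5,0,0,0,0,0,0],[0,0,0,0,0,0,0],[0,0,0,0,0,0,0],[0,0,0,0,0,0,0],[0,0,0,0,0,0,0],[0,0,0,0,0,0,0],[0,0,0,0,0,0,0]]'
```

```text
t: 34.05
tcp_pos: [0.5254, -0.1147, 0.0361]
tool_rot: [-0.081, 0.997, 0.0, -0.004]
force: [-13.0, -6.5, 4.2]
finger_gap: 0.0
gripper_force: 6.8
```

A hard stop: no motion for 4 mm commanded, with 13 N along x (about 15 N in all). Backing off, lifting and checking.

```bash
python3 -m handwheel '[[-4,0,0,0,0,0,0],[-6,0,0,0,0,0,0],[-6,0,0,0,0,0,0],[0,0,40,0,0,0,0],[0,0,50,0,0,0,0],[0,20,50,0,0,0,0],[0,20,55,0,0,0,0],[0,0,0,0,0,0,0],[0,0,0,0,0,0,0],[0,0,0,0,0,0,0]]'
python3 - <<'E'
from h import *
C=cal("wrist");im=manip.snapshot("wrist")[:,:,::-1];cv2.imwrite("pics/w4.png",im);np.savez("w4.npz",K=C[0],R=C[1],t=C[2])
E
```

```text
t: 35.3
tcp_pos: [0.5126, -0.0739, 0.2297]
tool_rot: [-0.079, 0.997, 0.001, -0.001]
force: [-0.0, -0.7, -0.7]
finger_gap: -0.001
gripper_force: 0.0
```

View pics/w4.png

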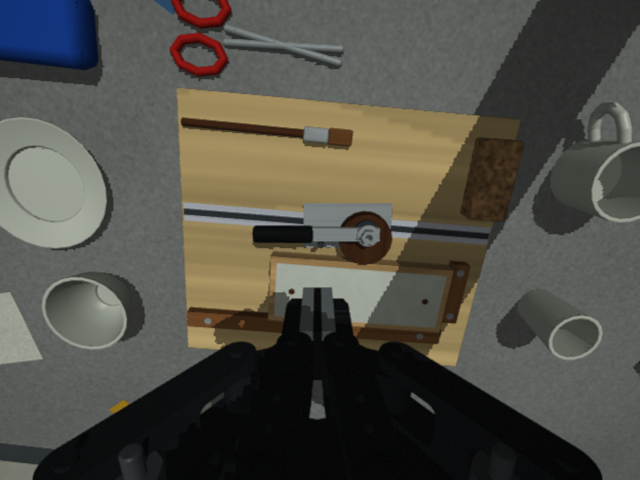

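Lever closed: grip (255–312, 234), pivot (369,236). The plaque's left end is at the left stop, around (450,300), and the cam is against the plaque. I'll check the angle and the gap enlarged.

```bash
python3 - <<'E'
from h import *
d=np.load("w4.npz");C=(d["K"],d["R"],d["t"])
P=ray([369,236],.055,C)[0,:2];G=ray([[255,234],[312,233]],.0485,C)[:,:2].mean(0)
print(P,G,np.degrees(np.arctan2(*(G-P)[::-1]))%360)
im=cv2.imread("pics/w4.png")
cv2.imwrite("pics/c4.png",cv2.resize(im[195:345,265:475],None,fx=3.8,fy=3.8,interpolation=cv2.INTER_CUBIC))
E
```

```text
[ 0.53020164 -0.01990416] [ 0.54322206 -0.10424894] 278.77555614891673
```

View pics/c4.png

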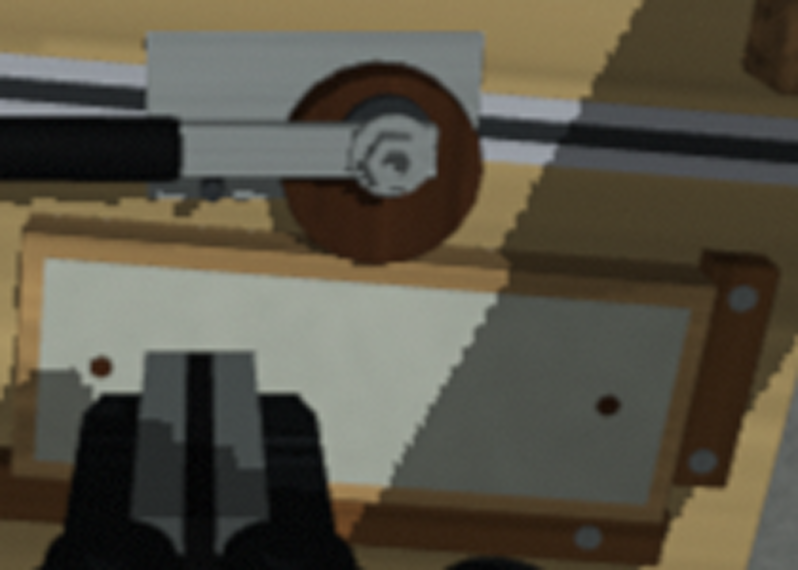

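The enlarged crop shows the plaque flush on both stops, the cam pressed on it and the lever against the pin, parallel to the plate. Handing in.

```bash
python3 -c "
from station import manip
print(manip.sign_off())"
```

```text
the job is handed in; nothing more can be done
None
```

The plaque lies flush against both stops and is clamped with the lever hard against its pin; the highest push I read was about 15 N, the arm is clear, nothing else was moved that I could see, and the job was handed in at about 35 s.

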